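# Screw the lid onto the ingredient canister

### The job

Put the loose grey lid on the canister and screw it fully home: find the thread start by feel (forward it jams, so turn it backward, anticlockwise, until it drops), then press lightly and screw it forward until it is all the way down, and let go. Keep the lid level, never force it, and leave the other things on the table where they are.

Things in the scene. Friction and masses are not known exactly. Their poses are not given: they have to be found in the camera images.
- lid: Loose grey screw lid, 71 mm across, 54 mm tall with its grip, 0.12 kg, standing open side down on the table. Origin on its axis at the skirt's lower edge; z up, x along the bar grip.
- lid_center (a point): The lid's centre: on its axis, half-way up, 27 mm above the skirt's lower edge and 27 mm below the top of the bar grip. z up, x along the bar.
- lid_grip (a point): Middle of the lid's bar grip, 46 mm above the skirt's lower edge. The bar is 14 mm thick (y), 56 mm long (x), 30 mm tall: from 22 mm below this point (the lid's flat top) to 8 mm above it. Pinch it across its 14 mm from above, fingertips just clear of the lid's top.
- lid_lugs (a point): On the lid's axis, level with the undersides of its four inner lugs, 1 mm above the skirt's lower edge. The lugs are 6 mm wide, 3 mm high, 90 degrees apart (on the lid's x and y axes), reaching in from the skirt (inner radius 32 mm) to radius 27.5 mm. The space inside the lid is 20 mm deep. Lugs cannot be seen while the lid stands.
- canister: Upright aluminium canister, 84 mm wide, fixed to the table by a 110 mm square bracket. Origin under its centre, on the table. Its neck (white, 51 mm wide) tops it.
- neck_top (a point): On the neck's axis, level with the thread tops, 114 mm above the table. Four equal threads (to radius 30 mm) stand round the neck, 90 degrees apart, each 63 degrees long, with gaps of 27 degrees. Where they start round the neck differs each time; the axes of this frame do not tell it. Forward (tightening) is clockwise seen from above, backward anticlockwise.
- neck_rim (a point): Top of the neck, on its axis, 9 mm above the thread tops. The neck tapers here to 41 mm so that it centres the lid. Each thread has a level top with an upright stop 3 mm higher at its forward end: a lid on the thread tops is blocked forward and must turn backward, at most 80 degrees, until its lugs drop into the gaps. A gap also ends at a wall backward.
- seal_pad_top (a point): Top of the free sprung rubber pad in the neck's mouth, 15.5 mm above the thread tops; it yields down to 10 mm. It needs 2.4 N to start and 1.2 N more per mm. A dropped lid rests on it; press with 5 to 12 N so that the lugs pass under the threads before turning forward. Let go unthreaded, the lid is lifted again.
- home (a point): Where lid_center is when the lid is home, 17 mm above neck_top. Over neck_top, lid_center is at 29 mm with lugs on the stops, 26 on the thread tops, 22.5 dropped and unpressed, under 19.5 low enough to turn forward. Forward, the threads pull the lid down over their first 34 degrees, then run level for 25 degrees to a hard stop, at most 75 degrees from the drop.
- portion_cup_1: Bystander: lidded tan portion cup; origin under its centre. Leave it alone.
- tape_roll: Bystander: small off-white tape roll; origin under its centre. Leave it alone.
- red_tin_1: Bystander: round tin, 91 mm across, 86 mm tall; origin under its centre. Leave it alone.
- sugar_tin: Bystander: small open tin of paper packets; origin under its centre. Leave it alone.
- mug_1: Bystander: mug with handle; origin under its centre. Leave it alone.
- sauce_2: Bystander: sauce bottle, 48 mm across, 150 mm tall; origin under its centre. Leave it alone.
- binder_clip_1: Bystander: small black binder clip; origin under its centre. Leave it alone.
Mind the look-alikes: they are no part of the job. What is shaped like the lid but orange is not meant.

How it is judged:
By the outcome, as a careful person would: the job done as asked, in the order asked, and still so for the second after the job is handed in, with the robot touching nothing.
It also fails if it takes over 67 s, if anything falls off the work surface, if the arm or the gripper's body presses on something with over 40 N, if the wrist force passes 120 N, or if a joint passes its speed limit or range.

### The arm

A 6-joint arm with a two-finger parallel gripper is mounted at the origin on the work surface; the furniture and walls round the work are solid. World frame = base frame: x ahead of the robot, y to its left, z up, the work surface at z = 0. Lengths are in mm, angles in rad, forces in N, time in s.
With the tool pointing down it reaches from about 350 to 875 mm from the base axis. Payload 4.2 kg.
Tool frame: the origin (TCP) lies between the finger pads; the fingertips stand 19 mm ahead of it and the grasp point (between the pads) is the TCP; y points along the fingers, z is the direction in which the jaws open and shut, and the axes are right-handed (so a half turn about y gives the same grasp; the last joint's range is limited). The gripper opens to 85 mm and grips with 20 to 120 N. Pads are 22 mm wide; open, the fingers measure 114 mm over their backs; the gripper's body (76 mm by 85 mm) begins 54 mm behind the grasp point. The pads swing forward as they close: fully open they stand 13 mm farther back than shut.
Start: joints at [-0.964, 0.385, 0.008, 0, -1.194, -0.259], TCP at [213.033, -587.551, 250.312] pointing down, gripper open.
Joint ranges: [-3.14, 3.14], [-1.21, 2.06], [-1.07, 1.41], [-3.16, 2.05], [-2.99, -0.16], [-3.1, 3.1]. Speed limits (rad/s): [2.79, 2.79, 3.14, 3.14, 3.14, 3.14].

### API

Orientations are given as a unit quaternion [x, y, z, w].
In Python, from bench import arm gives the robot as it stands.
- The arm moves only by the shell command python3 -m inch 'ROWS'. ROWS is JSON, a list of rows, each a list of 7 numbers: the opening, from 0 (shut) to 1 (fully open), then the shift along the tool's x, y, z in cm, then the turn, a rotation vector about the tool's x, y, z in degrees. A call has 1 to 20 rows; each row is the pose to reach, as a shift and turn from the pose commanded when the call began, along the tool's axes at that moment; what a row does not reach only later rows make up. A row lasts 1/12 s, in which the tool goes at most 41.7 mm and 7.16 degrees, less where a joint would pass 70% of its speed; a pose out of reach is approached as far as the arm can. A call with a gripper value outside its range is refused whole. The fingers move at their own pace and stop on an object; the grip force is fixed at half the most. Time passes only in rows, so rows that repeat a pose let the fingers close. It gives the time, the measured TCP pose, the force and the opening at its end, in the units of the state.
- arm.read_state(): the state, without advancing time (a new reading comes with each control period).
- arm.get_image(name): name is "side" or "top"; returns the picture (420x560x3 uint8, red, green, blue); there is no depth.
- arm.camera_params(name): a dict with "fx", "fy", "cx", "cy" (pixels), "rvec" (rotation vector, rad) and "tvec" (3), from world to camera coordinates, as OpenCV has them. Camera axes: x right, y down, z forward; pixel columns grow to the right and rows downward; lengths in mm; the calibration is good to about 2 mm. A picture is of the moment at which its call begins. camera_params takes no time and is no camera call.
- arm.job_done(): hands the job in, once; it reports no verdict.
Trained networks look in the newest picture that a camera, given by its name, has taken for a name from the list of things; names that differ only in an ending like _2 or _b are one class to them, and where a whole thing is asked for, a point or a joint stands for the part that bears it (a point fixed in the world has none). Each returns a list of dicts, best first, with "conf" (0 to 1); they miss things now and then, are a little off and sometimes report something else, mostly with a low value. They report only what shows in the picture. A call takes as long as a camera call. They do not tell look-alikes from the thing itself.
- arm.masks_of(label, camera): "mask" (420x560 bool, what is visible of it) and "extent" ([left, top, width, height] in pixels, round what is visible of it).
The state is a dict: "clock": time; "joints": joint angles; "joint_vel": joint speeds; "joint_efforts": joint torques, N m; "position": TCP position; "ee_rot": TCP orientation; "contact_force": force on the tool from outside, world axes, zero at the start; "wrist_torque": the same for the moment, N m; "gripper_width": finger opening in mm.
Only numpy, scipy, OpenCV 4.12 (cv2) and the standard library are available. Lean on these libraries where they do the work, as an engineer would, in place of code of your own. Each camera call takes 0.05 s, during which the arm holds its last target.

## Working session

There is one attempt and no reset: what is moved stays moved. The work goes in short steps, Python scripts to look and compute and a shell command to move; the robot and the scene stay as the last step left them, time stands still between calls to the robot, and variables do not carry over. Pictures are saved under pics/ and viewed, and the job is handed in when it is done.

```bash
mkdir -p pics; ls; python3 - <<'E'
from bench import arm
import cv2
s=arm.read_state(); print(s)
for n in("side","top"):
    cv2.imwrite(f"pics/{n}0.png",arm.get_image(n)[:,:,::-1]); print(arm.camera_params(n))
E
```

```text
pics
{'clock': 0.0, 'joints': array([-9.64395768e-01,  3.85560405e-01,  6.64282163e-03, -4.98010030e-04,
       -1.19400021e+00, -2.58587800e-01]), 'joint_vel': array([ 0.00176009, -0.00045906,  0.00132778,  0.00069514, -0.00109019,
        0.00324967]), 'joint_efforts': array([ 6.41639435e-04, -3.92294276e+01,  1.88405424e+01,  4.18595552e+00,
       -4.48068909e-03, -4.75848481e-06]), 'position': array([ 212.85778619, -587.06659509,  249.22601269]), 'ee_rot': array([-0.69570228, -0.12212163,  0.12245321,  0.69720144]), 'contact_force': array([-0.53961645,  0.76818804,  0.29021788]), 'wrist_torque': array([-0.02445104, -0.00776449,  0.02002   ]), 'gripper_width': 85.27161475791634}
{'fx': 519.572199546336, 'fy': 519.572199546336, 'cx': 281.559293802434, 'cy': 219.7954432073278, 'rvec': array([ 1.51713868, -1.89300523,  0.88043315]), 'tvec': array([114.95346598, 396.53130133, 748.96710731])}
{'fx': 462.1031364856311, 'fy': 462.1031364856311, 'cx': 282.662332425996, 'cy': 211.45001592731128, 'rvec': array([ 2.11198858, -2.16693304,  0.16027236]), 'tvec': array([   2.79655779,  515.08381642, 1029.75057352])}
```

View pics/side0.png

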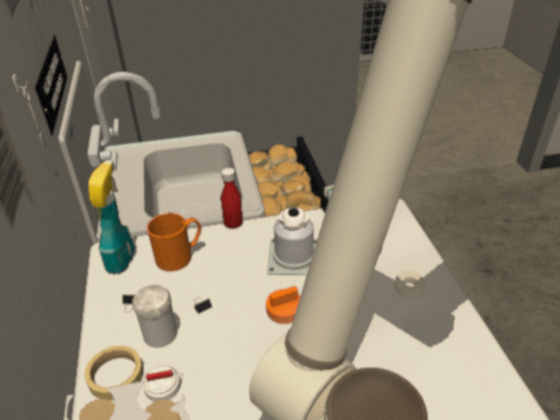

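View pics/top0.png

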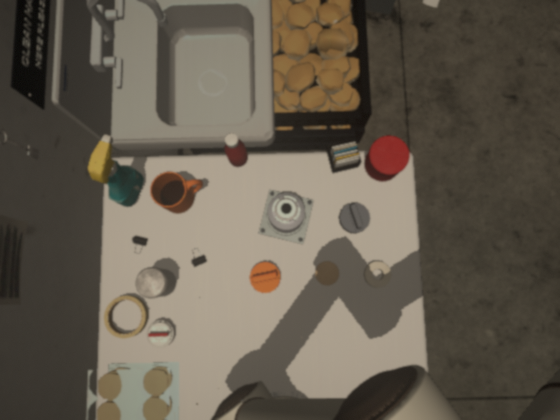

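```bash
cat > h.py <<'E'
import numpy as np,cv2
from bench import arm
def P(n):
    c=arm.camera_params(n);K=np.array([[c['fx'],0,c['cx']],[0,c['fy'],c['cy']],[0,0,1]]);return K,c['rvec'],c['tvec']
def ray(n,u,v,z):
    K,r,t=P(n);R=cv2.Rodrigues(r)[0];C=-R.T@t;d=R.T@np.linalg.inv(K)@[u,v,1];return C+d*(z-C[2])/d[2]
def proj(n,p):
    K,r,t=P(n);return cv2.projectPoints(np.array([p],float),r,t,K,None)[0].ravel()
def crop(n,u,v,w,name,f=6,img=None):
    im=arm.get_image(n) if img is None else img
    u,v=int(u),int(v);c=im[max(0,v-w):v+w,max(0,u-w):u+w,::-1]
    cv2.imwrite("pics/"+name,cv2.resize(c,None,fx=f,fy=f,interpolation=cv2.INTER_CUBIC))
E
python3 - <<'E'
from h import *
im=arm.get_image("top")
crop("top",325,213,65,"c1.png",6,im)
for lab in("lid","canister","lid_grip","neck_rim","seal_pad_top"):
    for d in arm.masks_of(lab,"top"):
        m=d['mask'];ys,xs=np.nonzero(m);print(lab,d['conf'],d['extent'],xs.mean(),ys.mean(),len(xs))
E
```

```text
lid 0.96 [340.8, 205.9, 26.5, 33.8] 353.7774762550882 217.93080054274085 737
lid 0.83 [251.4, 262.8, 28.8, 30.7] 264.5669700910273 277.1053315994798 769
canister 0.73 [255.9, 189.5, 63.1, 54.8] 285.50634100516675 216.38844527947393 2129
lid_grip 0.97 [338.3, 203.2, 31.9, 29.8] 354.4114583333333 217.48828125 768
lid_grip 0.91 [251.1, 262.9, 27.6, 30.8] 264.35497237569064 277.3411602209945 724
neck_rim 0.81 [259.9, 189.6, 53.0, 54.5] 285.72384937238496 215.92887029288704 2151
seal_pad_top 0.93 [257.6, 187.9, 52.5, 60.0] 285.70377541142307 216.5242013552759 2066
```

View pics/c1.png

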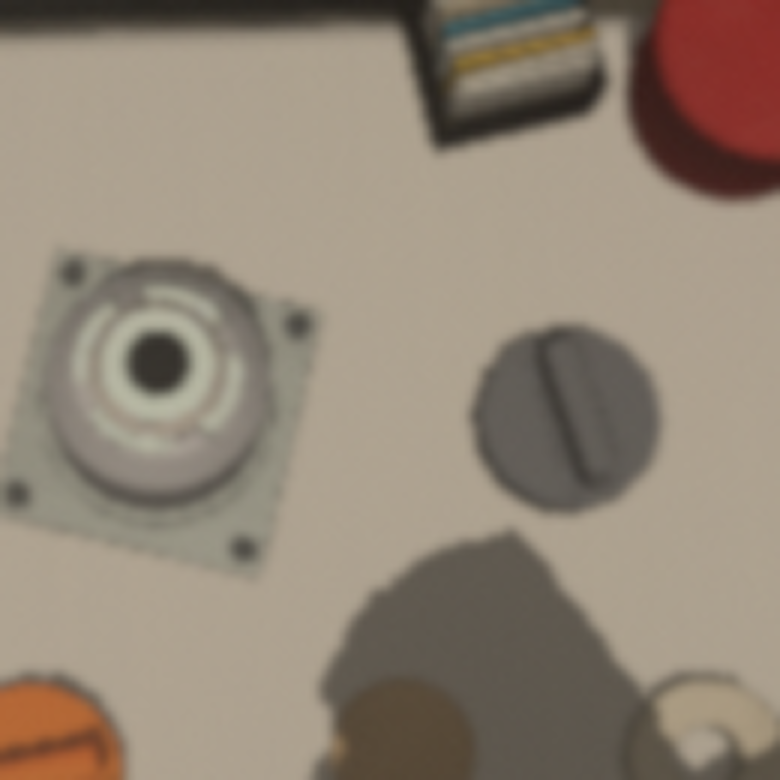

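```bash
python3 - <<'E'
from h import *
px=lambda c:(260+(c[0]+.5)/6-.5,148+(c[1]+.5)/6-.5)
f=lambda c,z:ray("top",*px(c),z).round(1)
print("lid disc z24",f((566,417),24),"r",np.linalg.norm(f((475,417),24)-f((660,417),24)))
# dark side of bar: base edge; bar top outline ends
for nm,c in(("a",(560,335)),("b",(603,480))):print(nm,f(c,54),f(c,24))
print("neck hole (pad?) z129",f((158,362),129.5),f((158,362),123))
print("neck taper outer z123",f((158,362),114))
for nm,c in dict(UL=(128,293),UR=(231,335),LR=(195,438),LL=(80,400)).items():print(nm,f(c,114))
for c in((70,270),(298,323),(243,548),(16,494)):print("bolt",f(c,5))
# projection overlay check
im=arm.get_image("top")[:,:,::-1].copy()
lid=f((566,417),24);bol=np.mean([f(c,5) for c in((70,270),(298,323),(243,548),(16,494))],axis=0);print(bol)
F=8;u0,v0,w=255,148,140
big=cv2.resize(im[v0:v0+100,u0:u0+110],None,fx=F,fy=F,interpolation=cv2.INTER_CUBIC)
big=big[:600,:800]
def circ(c,r,z,col):
    for a in np.linspace(0,2*np.pi,73):
        u,v=proj("top",(c[0]+r*np.cos(a),c[1]+r*np.sin(a),z));cv2.circle(big,(int((u-u0+.5)*F),int((v-v0+.5)*F)),1,col,-1)
n=bol
circ(n,25.5,114,(255,0,0));circ(n,30,114,(0,0,255));circ(n,20.5,123,(0,255,0));circ(n,42,90,(255,255,0))
circ(lid,35.5,24,(0,0,255));circ(lid,35.5,0,(0,255,0))
cv2.imwrite("pics/o1.png",big)
E
```

```text
lid disc z24 [ 499.7 -176.9   24. ] r 72.12503032928305
a [ 527.1 -171.5   54. ] [ 532.2 -176.1   24. ]
b [ 471.2 -185.1   54. ] [ 474.6 -190.    24. ]
neck hole (pad?) z129 [508.5 -17.7 129.5] [509.5 -17.7 123. ]
neck taper outer z123 [511.  -17.8 114. ]
UL [536.4  -7.6 114. ]
UR [520.1 -44.3 114. ]
LR [483.1 -30.3 114. ]
LL [497.9  10.5 114. ]
bolt [567.   15.9   5. ]
bolt [543.  -74.7   5. ]
bolt [453.5 -49.9   5. ]
bolt [477.2  39.2   5. ]
[510.175 -17.375   5.   ]
```

View pics/o1.png

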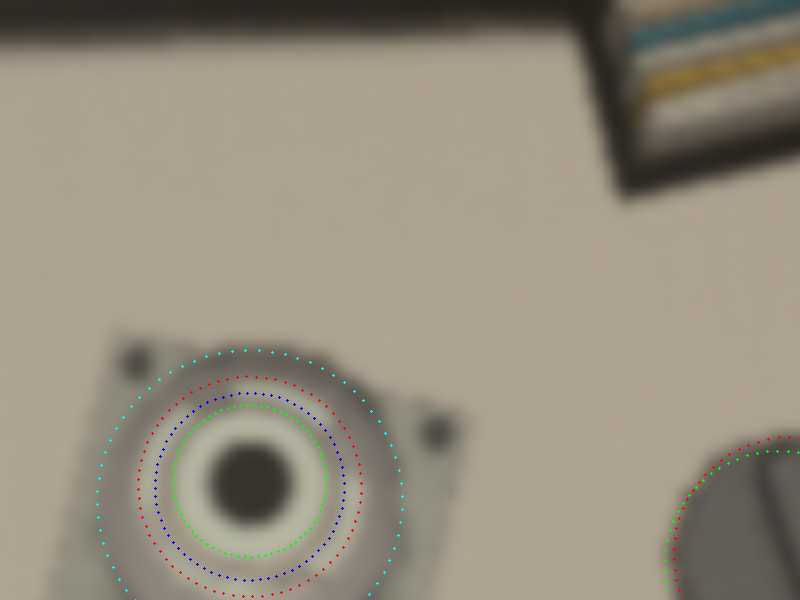

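```bash
cat >> h.py <<'E'
from scipy.spatial.transform import Rotation as Ro
def plan(pos,yaw_y,show=True,base=None):
    """tool y down, tool z (jaw) at yaw such that tool x along the bar (yaw_y = lid x yaw deg, mod 180)"""
    s=arm.read_state();R0=Ro.from_quat(s['ee_rot']) 
    best=None
    for k in(0,180):
        a=np.radians(yaw_y+k);x=np.array([np.cos(a),np.sin(a),0]);y=np.array([0,0,-1.]);z=np.cross(x,y)
        R=Ro.from_matrix(np.array([x,y,z]).T);rv=(R0.inv()*R).as_rotvec(degrees=True)
        if best is None or np.linalg.norm(rv)<np.linalg.norm(best[1]):best=(R,rv,yaw_y+k)
    d=R0.inv().apply(np.array(pos)-s['position'])/10
    print("shift cm",d.round(3),"turn",best[1].round(2),"norm",np.linalg.norm(best[1]).round(1))
def st():
    s=arm.read_state();M=Ro.from_quat(s['ee_rot']).as_matrix()
    print("t",round(s['clock'],2),"pos",s['position'].round(2),"xyaw",np.degrees(np.arctan2(M[1,0],M[0,0])).round(2),"tilt",(M[:,1]).round(4),"F",s['contact_force'].round(2),"T",s['wrist_torque'].round(3),"w",round(s['gripper_width'],1),"j",s['joints'].round(2))
E
python3 - <<'E'
from h import *
st();plan((499.5,-177.5,150),13.7)
for n,(u,v,z) in dict(bottle=(232,140,150),cup=(327,273,20),tape=(377,270,20),tin=(388,155,86),sugar=(345,155,40)).items():print(n,ray("top",u,v,z).round())
E
```

```text
t 0.45 pos [ 213.03 -587.52  250.24] xyaw 19.93 tilt [-1.e-04  1.e-04 -1.e+00] F [1.54 0.03 0.91] T [0.005 0.003 0.009] w 85.5 j [-0.96  0.38  0.01 -0.   -1.19 -0.26]
shift cm [40.907 10.027 28.781] turn [-0.01  6.23 -0.  ] norm 6.2
bottle [654.  93. 150.]
cup [ 372. -109.   20.]
tape [ 376. -225.   20.]
tin [ 630. -251.   86.]
sugar [ 646. -161.   40.]
```

```bash
python3 -m inch '[[1,40.9,3,28.8,0,3,0],[1,40.9,3,28.8,0,6.2,0],[1,40.9,3,28.8,0,6.2,0],[1,40.9,3,28.8,0,6.2,0],[1,40.9,3,28.8,0,6.2,0],[1,40.9,3,28.8,0,6.2,0],[1,40.9,3,28.8,0,6.2,0],[1,40.9,3,28.8,0,6.2,0],[1,40.9,3,28.8,0,6.2,0],[1,40.9,3,28.8,0,6.2,0],[1,40.9,3,28.8,0,6.2,0],[1,40.9,3,28.8,0,6.2,0],[1,40.9,3,28.8,0,6.2,0],[1,40.9,8,28.8,0,6.2,0],[1,40.9,12,28.8,0,6.2,0],[1,40.9,13,28.8,0,6.2,0],[1,40.9,13,28.8,0,6.2,0]]'
python3 - <<'E'
from h import *
st();plan((499.5,-177.5,47.5),13.7)
crop("side",*proj("side",(499.5,-177.5,60)),60,"s1.png",6)
cv2.imwrite("pics/t1.png",arm.get_image("top")[:,:,::-1])
print(proj("side",(499.5,-177.5,0)),proj("side",(510,-17.5,114)))
E
```

```text
clock: 1.87
position: [496.1, -177.0, 115.9]
ee_rot: [-0.701, -0.081, 0.088, 0.703]
contact_force: [0.1, -0.4, 0.7]
gripper_width: 85.3
t 1.87 pos [ 496.14 -176.98  115.95] xyaw 13.69 tilt [-0.01    0.0013 -0.9999] F [ 0.06 -0.35  0.7 ] T [-0.009  0.032  0.057] w 85.3 j [-0.03  0.37 -0.4  -0.   -0.81 -1.3 ]
shift cm [ 0.378  6.841 -0.155] turn [-0.21 -0.01 -0.54] norm 0.6
[364.4504297  248.27449415] [292.9660285  215.91887818]
```

View pics/s1.png

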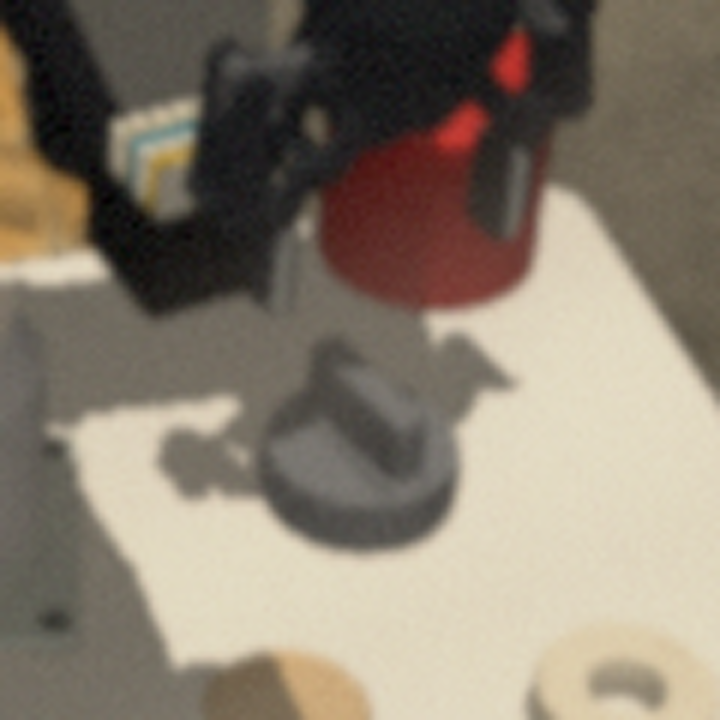

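View pics/t1.png

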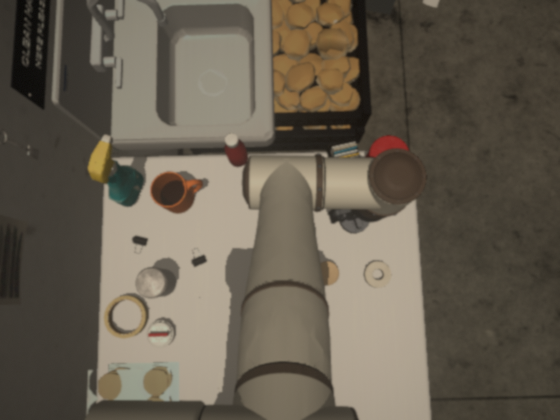

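```bash
python3 -m inch '[[1,0,0,0,0,0,0],[1,0,0,0,0,0,0],[1,0,0,0,0,0,0]]'
python3 - <<'E'
from h import *
st();plan((499.5,-177.5,47.5),13.7)
E
```

```text
clock: 2.22
position: [500.4, -177.6, 122.1]
ee_rot: [0.702, 0.086, -0.083, -0.702]
contact_force: [0.2, 0.2, 0.2]
gripper_width: 85.0
t 2.22 pos [ 500.39 -177.63  122.09] xyaw 13.72 tilt [ 3.7e-03 -3.0e-04 -1.0e+00] F [0.2  0.19 0.23] T [-0.012 -0.009  0.014] w 85.0 j [-0.04  0.36 -0.4   0.   -0.81 -1.3 ]
shift cm [-0.109  7.458  0.043] turn [0.07 0.02 0.2 ] norm 0.2
```

```bash
python3 -m inch '[[0.7,0,2,0,0,0,0],[0.6,0,4,0,0,0,0],[0.6,0,5,0,0,0,0],[0.6,0,6,0,0,0,0],[0.6,0,6.6,0,0,0,0],[0.6,0,7,0,0,0,0],[0.6,0,7.2,0,0,0,0],[0.6,0,7.2,0,0,0,0],[0.6,0,7.2,0,0,0,0],[0.6,0,7.2,0,0,0,0],[0.6,0,7.2,0,0,0,0]]'
python3 - <<'E'
from h import *
st()
crop("side",*proj("side",(499.5,-177.5,40)),50,"s2.png",6)
st()
E
```

```text
clock: 3.13
position: [499.7, -177.4, 48.8]
ee_rot: [0.702, 0.085, -0.084, -0.702]
contact_force: [-0.6, 0.5, 0.7]
gripper_width: 51.1
t 3.13 pos [ 499.72 -177.42   48.81] xyaw 13.73 tilt [ 1.1e-03 -1.0e-04 -1.0e+00] F [-0.58  0.53  0.7 ] T [ 0.034 -0.008 -0.03 ] w 51.1 j [-0.04  0.46 -0.47  0.   -0.64 -1.3 ]
t 3.18 pos [ 499.66 -177.4    48.76] xyaw 13.73 tilt [ 1.e-03 -1.e-04 -1.e+00] F [-0.35 -0.13 -0.14] T [ 0.008  0.03  -0.012] w 51.4 j [-0.04  0.46 -0.47  0.   -0.64 -1.3 ]
```

View pics/s2.png

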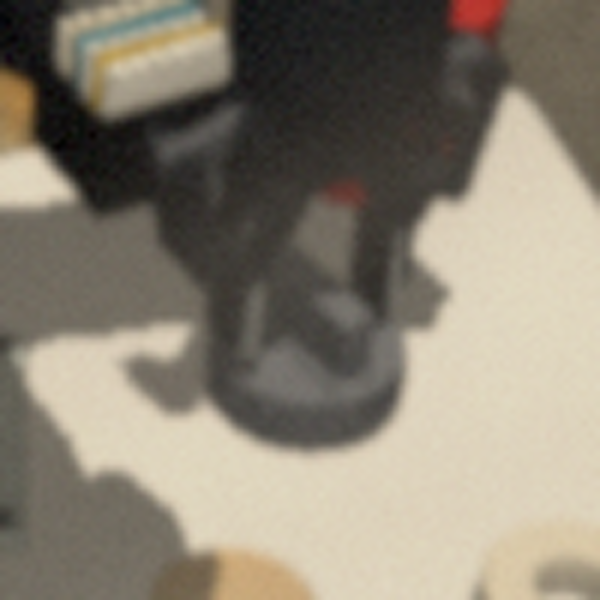

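```bash
python3 -m inch '[[0.3,0,0,0,0,0,0],[0.2,0,0,0,0,0,0],[0.15,0,0,0,0,0,0],[0.1,0,0,0,0,0,0],[0,0,0,0,0,0,0],[0,0,0,0,0,0,0],[0,0,0,0,0,0,0]]'
python3 - <<'E'
from h import *
st()
E
```

```text
clock: 3.77
position: [499.7, -177.4, 48.6]
ee_rot: [0.702, 0.085, -0.084, -0.702]
contact_force: [-0.2, 0.2, 2.8]
gripper_width: 12.9
t 3.77 pos [ 499.7  -177.45   48.65] xyaw 13.75 tilt [ 7.e-04 -2.e-04 -1.e+00] F [-0.21  0.24  2.81] T [-0.043  0.055  0.042] w 12.9 j [-0.03  0.46 -0.47  0.   -0.64 -1.3 ]
```

```bash
python3 -m inch '[[0,0,-1,0,0,0,0],[0,0,-3,0,0,0,0],[0,0,-6,0,0,0,0],[0,0,-9,0,0,0,0],[0,0,-12,0,0,0,0],[0,0,-14,0,0,0,0],[0,0,-15,0,0,0,0],[0,0,-15,0,0,0,0],[0,0,-15,0,0,0,0],[0,0,-15,0,0,0,0]]'
python3 - <<'E'
from h import *
st();plan((510.2,-17.5,198),-3)
crop("side",*proj("side",(499.5,-177.5,190)),50,"s3.png",6)
E
```

```text
clock: 4.6
position: [498.1, -177.1, 196.4]
ee_rot: [-0.702, -0.083, 0.086, 0.703]
contact_force: [0.0, -0.5, -0.3]
gripper_width: 13.1
t 4.6 pos [ 498.12 -177.13  196.45] xyaw 13.7 tilt [-3.8e-03  9.0e-04 -1.0e+00] F [ 0.02 -0.5  -0.27] T [-0.003 -0.01   0.02 ] w 13.1 j [-0.04  0.27 -0.3  -0.   -1.   -1.3 ]
shift cm [ 4.952 -0.145 15.223] turn [-0.07 16.7  -0.21] norm 16.7
```

View pics/s3.png

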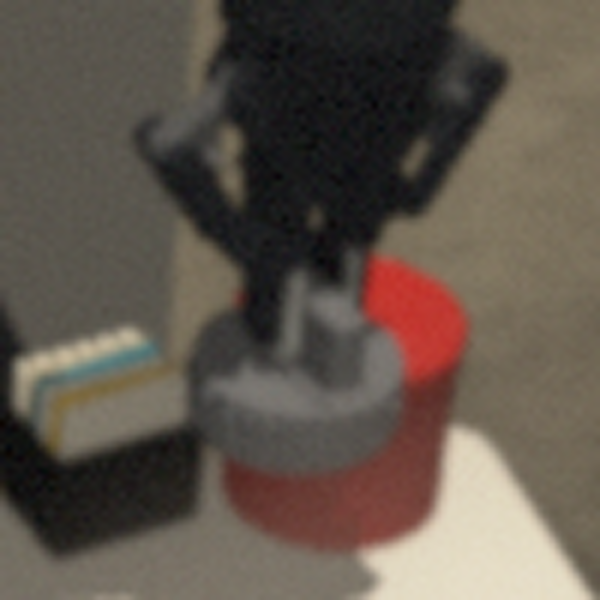

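```bash
python3 -m inch '[[0,0.5,0,1.5,0,3,0],[0,1.5,0,4.5,0,8,0],[0,2.6,0,8,0,12,0],[0,3.7,0,11.5,0,15,0],[0,4.5,0,14,0,16.7,0],[0,4.85,0,15.27,0,16.7,0],[0,4.85,0,15.27,0,16.7,0],[0,4.85,0,15.27,0,16.7,0],[0,4.85,0,15.27,0,16.7,0],[0,4.85,0,15.27,0,16.7,0],[0,4.85,0,15.27,0,16.7,0],[0,4.85,0,15.27,0,16.7,0]]'
python3 - <<'E'
from h import *
st();plan((510.2,-17.5,166),-3)
im=arm.get_image("side")
crop("side",*proj("side",(510,-17.5,140)),50,"s4.png",6,im)
# overlay: skirt circle expected, neck rim
u0,v0=[int(a)-50 for a in proj("side",(510,-17.5,140))]
b=cv2.imread("pics/s4.png");p=arm.read_state()['position']
def circ(c,r,z,col):
    for a in np.linspace(0,2*np.pi,73):
        u,v=proj("side",(c[0]+r*np.cos(a),c[1]+r*np.sin(a),z));cv2.circle(b,(int((u-u0+.5)*6),int((v-v0+.5)*6)),1,col,-1)
circ(p,35.5,p[2]-48.65,(0,255,0));circ(p,35.5,p[2]-24.65,(0,0,255));circ((510,-17.5),25.5,114,(255,0,0));circ((510,-17.5),42,90,(255,255,0))
cv2.imwrite("pics/s4.png",b)
E
```

```text
clock: 5.65
position: [510.1, -18.4, 198.2]
ee_rot: [0.707, -0.019, 0.019, -0.707]
contact_force: [-0.5, 0.3, -1.0]
gripper_width: 13.0
t 5.65 pos [510.14 -18.35 198.17] xyaw -3.05 tilt [-4.e-04 -1.e-04 -1.e+00] F [-0.54  0.31 -1.  ] T [ 0.063  0.059 -0.025] w 13.0 j [ 0.28  0.24 -0.35  0.   -0.99 -1.91]
shift cm [3.000e-03 3.217e+00 8.600e-02] turn [ 0.01 -0.05 -0.02] norm 0.1
```

View pics/s4.png

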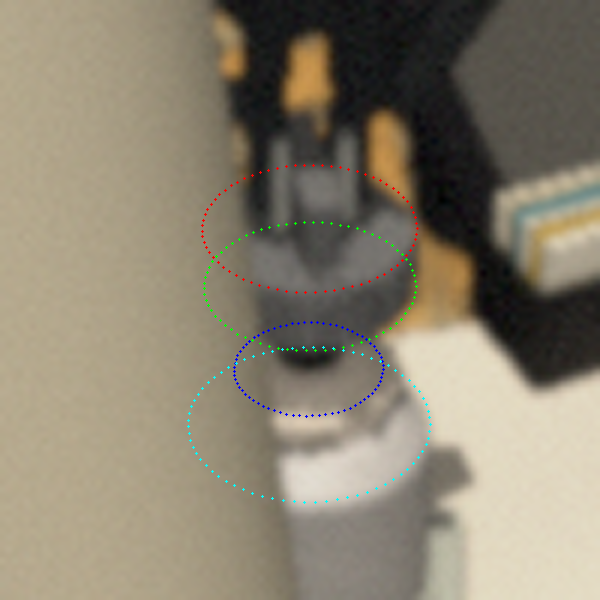

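```bash
python3 -m inch '[[0,0,0.8,0.05,0,0,0],[0,0,1.8,0.05,0,0,0],[0,0,2.5,0.05,0,0,0],[0,0,2.8,0.05,0,0,0],[0,0,3.0,0.05,0,0,0],[0,0,3.1,0.05,0,0,0],[0,0,3.1,0.05,0,0,0],[0,0,3.1,0.05,0,0,0],[0,0,3.1,0.05,0,0,0],[0,0,3.1,0.05,0,0,0]]'
python3 - <<'E'
from h import *
st()
E
python3 -m inch '[[0,0,0.1,0,0,0,0],[0,0,0.2,0,0,0,0],[0,0,0.3,0,0,0,0],[0,0,0.3,0,0,0,0],[0,0,0.3,0,0,0,0]]'
python3 - <<'E'
from h import *
st()
E
```

```text
clock: 6.53
position: [510.4, -17.0, 167.6]
ee_rot: [-0.707, 0.018, -0.019, 0.707]
contact_force: [-0.6, -0.1, -0.9]
gripper_width: 12.7
t 6.53 pos [510.45 -16.99 167.63] xyaw -2.97 tilt [ 7.e-04  2.e-04 -1.e+00] F [-0.64 -0.11 -0.89] T [-0.011  0.038  0.015] w 12.7 j [ 0.28  0.27 -0.39  0.   -0.91 -1.91]
clock: 6.95
position: [510.2, -17.1, 164.2]
ee_rot: [0.707, -0.018, 0.018, -0.707]
contact_force: [-0.1, 0.2, -0.2]
gripper_width: 12.9
t 6.95 pos [510.23 -17.07 164.21] xyaw -2.97 tilt [-2.e-04 -1.e-04 -1.e+00] F [-0.09  0.21 -0.23] T [ 0.026 -0.009 -0.045] w 12.9 j [ 0.28  0.28 -0.39  0.   -0.9  -1.91]
```

Free so far; expect thread-top contact near TCP z 161.6. Feeling down in small steps.

```bash
python3 -m inch '[[0,0,0.05,0,0,0,0],[0,0,0.1,0,0,0,0],[0,0,0.15,0,0,0,0],[0,0,0.2,0,0,0,0],[0,0,0.2,0,0,0,0],[0,0,0.2,0,0,0,0]]'
python3 -c "
from h import *
st()"
python3 -m inch '[[0,0,0.05,0,0,0,0],[0,0,0.1,0,0,0,0],[0,0,0.1,0,0,0,0],[0,0,0.1,0,0,0,0]]'
python3 -c "
from h import *
st()"
```

```text
clock: 7.45
position: [510.3, -17.1, 162.3]
ee_rot: [0.707, -0.018, 0.018, -0.707]
contact_force: [0.9, -0.1, -1.3]
gripper_width: 12.7
t 7.45 pos [510.28 -17.05 162.26] xyaw -2.97 tilt [-1.e-04 -0.e+00 -1.e+00] F [ 0.89 -0.08 -1.26] T [-0.02   0.023 -0.01 ] w 12.7 j [ 0.28  0.28 -0.39  0.   -0.9  -1.91]
clock: 7.78
position: [510.4, -17.0, 161.6]
ee_rot: [0.707, -0.018, 0.018, -0.707]
contact_force: [-0.8, -0.3, 1.8]
gripper_width: 12.7
t 7.78 pos [510.39 -17.02 161.6 ] xyaw -2.96 tilt [ 3.e-04 -0.e+00 -1.e+00] F [-0.78 -0.29  1.85] T [ 0.113  0.189 -0.021] w 12.7 j [ 0.28  0.28 -0.4   0.   -0.9  -1.91]
```

```bash
python3 -m inch '[[0,0,0.05,0,0,0,0],[0,0,0.05,0,0,0,0],[0,0,0.05,0,0,0,0]]'
python3 -c "
from h import *
st()"
python3 -m inch '[[0,0,0.0,0,0,-1,0],[0,0,0,0,0,-3,0],[0,0,0,0,0,-5,0],[0,0,0,0,0,-7,0],[0,0,0,0,0,-9,0],[0,0,0,0,0,-9,0]]'
python3 -c "
from h import *
st()"
```

```text
clock: 8.03
position: [510.5, -17.0, 161.5]
ee_rot: [0.707, -0.018, 0.018, -0.707]
contact_force: [-2.7, 0.1, 5.6]
gripper_width: 12.8
t 8.03 pos [510.46 -17.03 161.55] xyaw -2.95 tilt [ 7.e-04 -1.e-04 -1.e+00] F [-2.69  0.1   5.56] T [ 0.171  0.628 -0.094] w 12.8 j [ 0.29  0.28 -0.4   0.   -0.9  -1.91]
clock: 8.53
position: [510.6, -17.0, 161.5]
ee_rot: [-0.706, -0.038, 0.037, 0.706]
contact_force: [-1.8, 0.7, 5.3]
gripper_width: 13.0
t 8.53 pos [510.62 -16.96 161.46] xyaw 6.08 tilt [ 1.1e-03  1.0e-04 -1.0e+00] F [-1.83  0.66  5.33] T [ 0.222  0.57  -0.036] w 13.0 j [ 0.29  0.28 -0.4   0.   -0.89 -1.75]
```

```bash
python3 -m inch '[[0,0,0,0,0,-2,0],[0,0,0,0,0,-4,0],[0,0,0,0,0,-4,0]]'
python3 -c "
from h import *
st()"
python3 -m inch '[[0,0,0,0,0,-2,0],[0,0,0,0,0,-4,0],[0,0,0,0,0,-4,0]]'
python3 -c "
from h import *
st()"
python3 -m inch '[[0,0,0,0,0,-2,0],[0,0,0,0,0,-4,0],[0,0,0,0,0,-4,0]]'
python3 -c "
from h import *
st()"
```

```text
clock: 8.78
position: [510.6, -16.9, 161.3]
ee_rot: [-0.704, -0.062, 0.062, 0.704]
contact_force: [-1.2, 0.7, 4.4]
gripper_width: 13.1
t 8.78 pos [510.61 -16.91 161.34] xyaw 10.04 tilt [ 1.e-03  2.e-04 -1.e+00] F [-1.25  0.66  4.36] T [0.308 0.521 0.065] w 13.1 j [ 0.29  0.28 -0.4   0.   -0.89 -1.68]
clock: 9.03
position: [510.5, -17.0, 161.1]
ee_rot: [0.702, 0.086, -0.086, -0.702]
contact_force: [-0.4, -0.0, 3.5]
gripper_width: 13.1
t 9.03 pos [510.54 -17.01 161.06] xyaw 14.01 tilt [ 7.e-04  0.e+00 -1.e+00] F [-0.38 -0.02  3.5 ] T [ 0.191  0.344 -0.023] w 13.1 j [ 0.28  0.28 -0.4   0.   -0.89 -1.61]
clock: 9.28
position: [510.0, -17.1, 160.1]
ee_rot: [-0.698, -0.11, 0.111, 0.698]
contact_force: [-0.0, -0.5, -0.3]
gripper_width: 13.1
t 9.28 pos [509.95 -17.15 160.06] xyaw 17.96 tilt [-9.e-04 -0.e+00 -1.e+00] F [-0.05 -0.51 -0.33] T [ 0.027 -0.029 -0.016] w 13.1 j [ 0.28  0.28 -0.4  -0.   -0.89 -1.54]
```

```bash
python3 -m inch '[[0,0,0.1,0,0,-2,0],[0,0,0.2,0,0,-3,0],[0,0,0.3,0,0,-3,0],[0,0,0.3,0,0,-3,0],[0,0,0.3,0,0,-3,0]]'
python3 -c "
from h import *
st()"
python3 -m inch '[[0,0,0.1,0,0,0,0],[0,0,0.2,0,0,0,0],[0,0,0.2,0,0,0,0],[0,0,0.2,0,0,0,0]]'
python3 -c "
from h import *
st()"
```

```text
clock: 9.7
position: [510.0, -17.2, 157.8]
ee_rot: [0.695, 0.128, -0.129, -0.695]
contact_force: [-1.8, -0.4, 2.0]
gripper_width: 13.2
t 9.7 pos [510.03 -17.16 157.76] xyaw 20.97 tilt [-8.e-04 -3.e-04 -1.e+00] F [-1.8  -0.44  2.02] T [-0.064  0.444 -0.002] w 13.2 j [ 0.28  0.28 -0.4   0.   -0.89 -1.49]
clock: 10.03
position: [510.1, -17.1, 156.0]
ee_rot: [0.695, 0.129, -0.129, -0.695]
contact_force: [-2.8, -0.8, 3.1]
gripper_width: 13.1
t 10.03 pos [510.12 -17.15 155.99] xyaw 21.02 tilt [-3.e-04 -2.e-04 -1.e+00] F [-2.77 -0.78  3.14] T [-0.102  0.715 -0.056] w 13.1 j [ 0.28  0.29 -0.4   0.   -0.88 -1.49]
```

```bash
python3 -m inch '[[0,-0.03,0.1,0.01,0,0,0],[0,-0.05,0.2,0.02,0,0,0],[0,-0.05,0.22,0.02,0,0,0],[0,-0.05,0.22,0.02,0,0,0],[0,-0.05,0.22,0.02,0,0,0]]'
python3 -c "
from h import *
st()"
```

```text
clock: 10.45
position: [510.1, -17.1, 154.1]
ee_rot: [0.695, 0.129, -0.129, -0.695]
contact_force: [-2.3, -0.6, 5.4]
gripper_width: 12.8
t 10.45 pos [510.06 -17.14 154.13] xyaw 21.04 tilt [ 9.e-04 -3.e-04 -1.e+00] F [-2.29 -0.56  5.41] T [-0.188  0.718 -0.02 ] w 12.8 j [ 0.29  0.29 -0.41  0.   -0.88 -1.49]
```

```bash
python3 -m inch '[[0,0,0,0,0,2,0],[0,0,0.02,0,0,4,0],[0,0,0.04,0,0,7,0],[0,0,0.05,0,0,10,0],[0,0,0.05,0,0,10,0]]'
python3 -c "
from h import *
st()"
python3 -m inch '[[0,0,0,0,0,2,0],[0,0,0.02,0,0,4,0],[0,0,0.04,0,0,7,0],[0,0,0.05,0,0,10,0],[0,0,0.05,0,0,10,0]]'
python3 -c "
from h import *
st()"
```

```text
clock: 10.87
position: [510.7, -17.4, 154.0]
ee_rot: [0.704, 0.068, -0.067, -0.704]
contact_force: [-0.6, -1.5, 5.5]
gripper_width: 12.4
t 10.87 pos [510.69 -17.35 153.99] xyaw 10.97 tilt [ 2.3e-03 -7.0e-04 -1.0e+00] F [-0.56 -1.46  5.49] T [-0.578  0.387 -0.051] w 12.4 j [ 0.28  0.29 -0.41  0.   -0.87 -1.67]
clock: 11.28
position: [510.6, -17.6, 153.6]
ee_rot: [0.707, 0.007, -0.005, -0.707]
contact_force: [-1.3, -3.1, 6.2]
gripper_width: 12.7
t 11.28 pos [510.63 -17.56 153.56] xyaw 0.96 tilt [ 0.0022 -0.001  -1.    ] F [-1.33 -3.14  6.18] T [-0.825  0.427 -0.062] w 12.7 j [ 0.28  0.29 -0.41  0.   -0.87 -1.84]
```

```bash
python3 -m inch '[[0,0,0,-0.02,0,2,0],[0,0,0.02,-0.03,0,4,0],[0,0,0.04,-0.03,0,7,0],[0,0,0.05,-0.03,0,10,0],[0,0,0.05,-0.03,0,10,0]]'
python3 -c "
from h import *
st()"
python3 -m inch '[[0,0,0,0,0,2,0],[0,0,0,0,0,4,0],[0,0,0,0,0,7,0],[0,0,0,0,0,10,0],[0,0,0,0,0,10,0]]'
python3 -c "
from h import *
st()"
```

```text
clock: 11.7
position: [510.8, -17.6, 153.2]
ee_rot: [0.705, -0.055, 0.057, -0.705]
contact_force: [-1.7, -1.6, 7.7]
gripper_width: 13.1
t 11.7 pos [510.77 -17.6  153.17] xyaw -9.04 tilt [ 2.6e-03 -6.0e-04 -1.0e+00] F [-1.68 -1.6   7.74] T [-0.522  0.505 -0.036] w 13.1 j [ 0.28  0.29 -0.41  0.   -0.87 -2.01]
clock: 12.12
position: [510.6, -17.7, 152.9]
ee_rot: [0.697, -0.116, 0.118, -0.697]
contact_force: [-1.2, -1.3, 5.1]
gripper_width: 13.0
t 12.12 pos [510.55 -17.71 152.87] xyaw -19.05 tilt [ 2.e-03 -7.e-04 -1.e+00] F [-1.24 -1.33  5.13] T [-0.632  0.449 -0.047] w 13.0 j [ 0.28  0.29 -0.41  0.   -0.87 -2.19]
```

```bash
python3 -m inch '[[0,0,0,0,0,3,0],[0,0,0,0,0,6,0],[0,0,0,0,0,10,0],[0,0,0,0,0,14,0],[0,0,0,0,0,14,0]]'
python3 -c "
from h import *
st()"
python3 -m inch '[[0,0,0,0,0,2,0],[0,0,0,0,0,4,0],[0,0,0,0,0,4,0]]'
python3 -c "
from h import *
st()"
python3 -m inch '[[0,0,0,0,0,2,0],[0,0,0,0,0,4,0],[0,0,0,0,0,4,0]]'
python3 -c "
from h import *
st()"
```

```text
clock: 12.53
position: [510.7, -17.5, 152.7]
ee_rot: [-0.678, 0.2, -0.202, 0.678]
contact_force: [0.1, -2.2, 4.6]
gripper_width: 13.2
t 12.53 pos [510.66 -17.5  152.66] xyaw -33.02 tilt [ 2.2e-03 -3.0e-04 -1.0e+00] F [ 0.06 -2.22  4.58] T [-0.549  0.148 -0.098] w 13.2 j [ 0.28  0.29 -0.41  0.   -0.87 -2.43]
clock: 12.78
position: [510.6, -17.6, 152.7]
ee_rot: [-0.671, 0.223, -0.224, 0.671]
contact_force: [0.2, -3.1, 5.7]
gripper_width: 12.7
t 12.78 pos [510.59 -17.57 152.66] xyaw -36.88 tilt [ 2.e-03 -5.e-04 -1.e+00] F [ 0.2  -3.05  5.66] T [-0.817  0.08  -0.008] w 12.7 j [ 0.28  0.29 -0.41  0.   -0.87 -2.5 ]
clock: 13.03
position: [510.5, -17.6, 152.7]
ee_rot: [-0.663, 0.246, -0.248, 0.663]
contact_force: [-0.1, -2.1, 5.0]
gripper_width: 13.3
t 13.03 pos [510.52 -17.6  152.66] xyaw -40.88 tilt [ 1.8e-03 -5.0e-04 -1.0e+00] F [-0.12 -2.15  4.95] T [-0.828  0.106 -0.015] w 13.3 j [ 0.28  0.29 -0.41  0.   -0.87 -2.57]
```

Height is exactly home (152.65). Continuing gently to the hard stop, watching torque.

```bash
for i in 1 2; do python3 -m inch '[[0,0,0,0,0,1.5,0],[0,0,0,0,0,3,0],[0,0,0,0,0,3,0]]' >/dev/null
python3 -c "
from h import *
st()"; done
```

```text
t 13.28 pos [510.32 -17.72 152.62] xyaw -43.83 tilt [ 1.2e-03 -8.0e-04 -1.0e+00] F [-0.6  -3.34  5.26] T [-0.878  0.237  0.14 ] w 12.8 j [ 0.28  0.29 -0.41  0.   -0.87 -2.62]
t 13.53 pos [509.61 -17.97 152.58] xyaw -46.75 tilt [-6.0e-04 -1.6e-03 -1.0e+00] F [-2.17 -4.01  6.73] T [-1.008  0.68   0.471] w 13.1 j [ 0.28  0.29 -0.41  0.   -0.87 -2.67]
```

```bash
python3 -m inch '[[0,0,0,0,0,1,0],[0,0,0,0,0,2,0],[0,0,0,0,0,2,0]]' >/dev/null
python3 -c "
from h import *
st()
crop('side',*proj('side',(510,-17.5,140)),50,'s5.png',6)"
```

```text
t 13.78 pos [509.4  -17.98 152.58] xyaw -48.63 tilt [-0.0011 -0.002  -1.    ] F [-3.49 -2.49  6.76] T [-0.948  0.806  0.884] w 13.2 j [ 0.28  0.29 -0.41  0.   -0.87 -2.71]
```

View pics/s5.png

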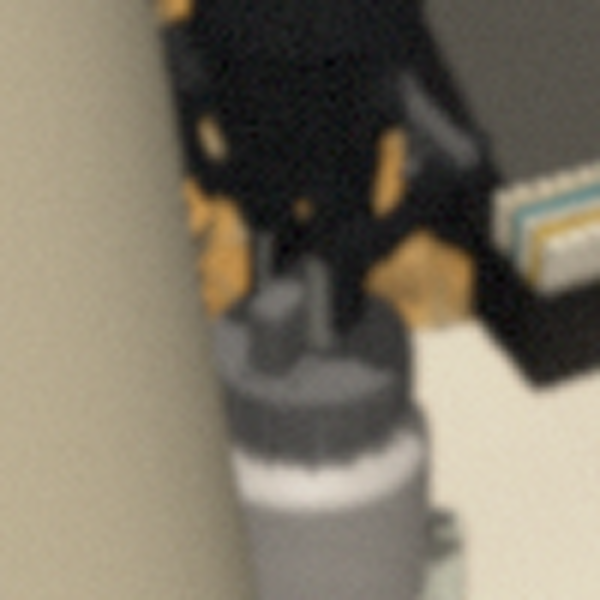

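```bash
python3 -m inch '[[0,0,-0.02,0,0,-1.5,0],[0,0,-0.03,0,0,-3,0],[0,0,-0.03,0,0,-3,0],[0.15,0,-0.03,0,0,-3,0],[0.3,0,-0.03,0,0,-3,0],[0.4,0,-0.03,0,0,-3,0],[0.4,0,-0.03,0,0,-3,0],[0.4,0,-0.03,0,0,-3,0]]'
python3 -c "
from h import *
st()"
```

```text
clock: 14.5
position: [509.8, -17.1, 152.0]
ee_rot: [-0.651, 0.276, -0.276, 0.651]
contact_force: [-0.6, 1.0, -0.7]
gripper_width: 34.1
t 14.5 pos [509.76 -17.12 151.97] xyaw -45.95 tilt [-2.e-04  3.e-04 -1.e+00] F [-0.62  1.01 -0.73] T [ 0.005  0.031 -0.001] w 34.1 j [ 0.28  0.29 -0.41 -0.   -0.87 -2.66]
```

```bash
python3 -m inch '[[0.4,0,-1,0,0,0,0],[0.4,0,-3,0,0,0,0],[0.4,0,-6,0,0,0,0],[0.4,0,-10,0,0,0,0],[0.4,0,-12,0,0,0,0],[0.4,3,-12,-3,0,0,0],[0.4,6,-12,-6,0,0,0],[0.4,9,-12,-9,0,0,0],[0.4,12,-12,-12,0,0,0],[0.4,15,-12,-15,0,0,0],[0.4,18,-12,-18,0,0,0],[0.4,20,-12,-19,0,0,0],[0.4,20,-12,-19,0,0,0],[0.4,20,-12,-19,0,0,0]]'
python3 - <<'E'
from h import *
st()
im=arm.get_image("top");cv2.imwrite("pics/t6.png",im[:,:,::-1]);cv2.imwrite("pics/s6f.png",arm.get_image("side")[:,:,::-1])
for n in("side","top"):
    im=arm.get_image(n);u0,v0=[int(a)-50 for a in proj(n,(510,-17.5,140))]
    crop(n,u0+50,v0+50,50,n+"6.png",6,im);b=cv2.imread("pics/"+n+"6.png")
    for z,col in((104,(0,255,0)),(128,(0,0,255))):
      for a in np.linspace(0,2*np.pi,73):
        u,v=proj(n,(510+35.5*np.cos(a),-17.5+35.5*np.sin(a),z));cv2.circle(b,(int((u-u0+.5)*6),int((v-v0+.5)*6)),1,col,-1)
    cv2.imwrite("pics/"+n+"6.png",b)
a=cv2.imread("pics/side6.png")[:,:400];c=cv2.imread("pics/top6.png")[:,100:500];cv2.imwrite("pics/both6.png",np.hstack([a,c]))
E
```

```text
clock: 15.67
position: [511.9, -294.6, 272.3]
ee_rot: [-0.651, 0.277, -0.277, 0.651]
contact_force: [-0.7, 0.3, -0.6]
gripper_width: 34.2
t 15.67 pos [ 511.94 -294.57  272.28] xyaw -46.12 tilt [-3.e-04  3.e-04 -1.e+00] F [-0.7   0.32 -0.59] T [ 0.013 -0.024  0.03 ] w 34.2 j [-0.25  0.31 -0.04 -0.   -1.21 -2.13]
```

View pics/both6.png

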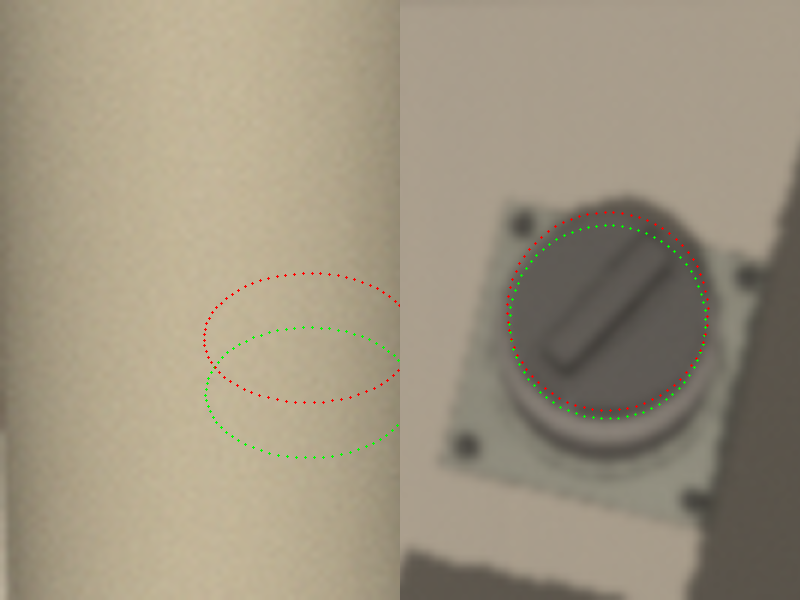

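View pics/t6.png

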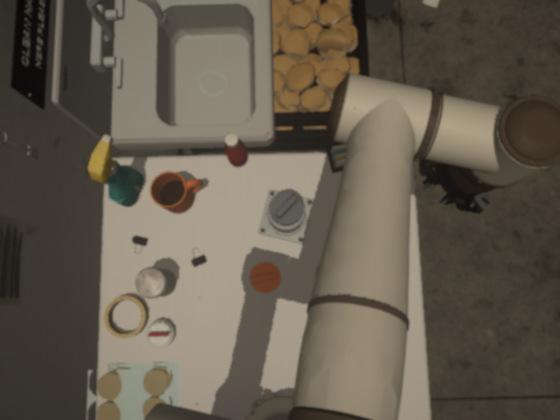

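```bash
python3 -m inch '[[0.4,0,0,-4,0,0,0],[0.4,-0.5,0,-8,0,0,0],[0.4,-0.5,0,-12,0,0,0],[0.4,-1,0,-16,0,0,0],[0.4,-1,0,-20,0,0,0],[0.4,-1.4,0,-24,0,0,0],[0.4,-1.4,0,-28,0,0,0],[0.4,-1.4,0,-32,0,0,0],[0.4,-1.4,0,-32,0,0,0],[0.4,-1.4,0,-32,0,0,0]]'
python3 - <<'E'
from h import *
st()
sh=[]
for n in("side","top"):
    im=arm.get_image(n);cv2.imwrite("pics/f_%s.png"%n,im[:,:,::-1])
im=arm.get_image("side");u0,v0=[int(a)-50 for a in proj("side",(510,-17.5,140))]
crop("side",u0+50,v0+50,50,"side7.png",6,im);b=cv2.imread("pics/side7.png")
for z,col in((104,(0,255,0)),(128,(0,0,255))):
  for a in np.linspace(0,2*np.pi,73):
    u,v=proj("side",(510+35.5*np.cos(a),-17.5+35.5*np.sin(a),z));cv2.circle(b,(int((u-u0+.5)*6),int((v-v0+.5)*6)),1,col,-1)
cv2.imwrite("pics/side7.png",b)
E
```

```text
clock: 16.7
position: [271.3, -505.8, 272.6]
ee_rot: [-0.651, 0.277, -0.277, 0.651]
contact_force: [0.2, 1.3, 0.3]
gripper_width: 34.3
t 16.7 pos [ 271.3  -505.8   272.64] xyaw -46.1 tilt [ 3.e-04 -1.e-04 -1.e+00] F [0.2  1.29 0.32] T [ 0.009 -0.05   0.012] w 34.3 j [-0.8   0.28 -0.09 -0.   -1.2  -1.58]
```

View pics/side7.png

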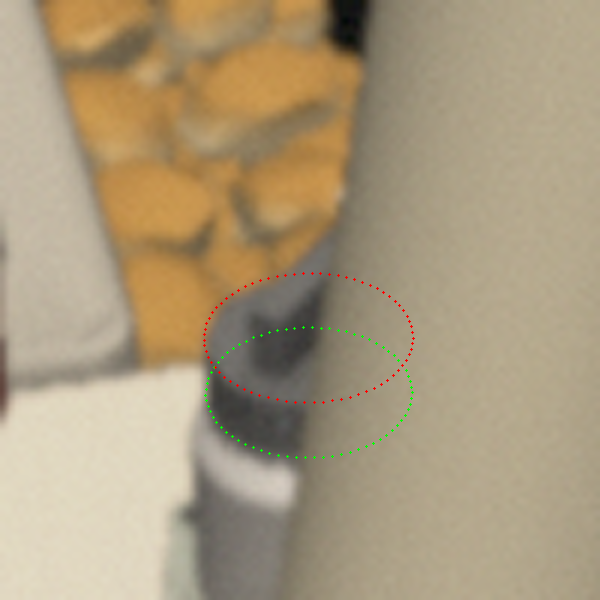

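View pics/f_top.png

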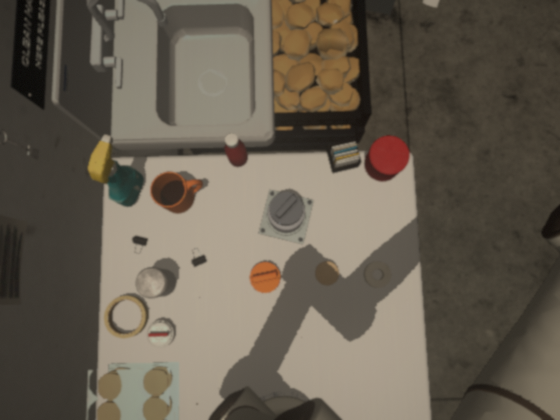

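The top view shows the lid on the canister at (287,208) and the bystanders at the same pixels as before. In the side crop, the lid skirt matches the outlines projected for the home height.

```bash
python3 -c "
from bench import arm
print(arm.job_done())"
```

```text
the job is handed in; nothing more can be done
None
```

The grey lid is on the canister, screwed forward to its hard stop and released. I handed the job in at about 17 s of the 67 s allowed.

- **Finding the thread:** I set the lid on the thread tops with light contact, tool at 161.6 mm as predicted. It dropped after about 20° of backward turning.
- **Screwing home:** I pressed with about 6 N and turned forward about 65°. It levelled off at the home height, tool at 152.65 mm. The turning resistance then rose to 0.9 N m at the hard stop. I did not test the forward jam, since the lid was set down well clear of the stops.
- **Forces:** Readings during screwing stayed under 8 N, and the tool's tilt was about 0.2° or less.
- **Last checks:** After letting go, the lid sat level and centred, with the bar where the stop left it. The top view showed the other things where they started. In the side view the arm hid part of the lid; the visible part matched the home outline. No check disagreed.

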